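# Mix a grinder-cleaning charge

## Robot

A 6-joint arm with a two-finger parallel gripper is mounted at the origin on the work surface. World frame = base frame: x ahead of the robot, y to its left, z up, the work surface at z = 0. Lengths are in m, angles in rad, forces in N, time in s.
With the tool pointing down it reaches from about 0.325 to 0.925 m from the base axis. Payload 3.1 kg.
Tool frame: the origin (TCP) lies at the very end of the fingers, on their centre line; the grasp point (between the pads) lies 19 mm behind it (grip_point_offset is the distance from the TCP to the grasp point, in m); z points along the fingers, y is the line along which they close (so a half turn about z gives the same grasp; the last joint's range is limited). The gripper opens to 85 mm and grips with 20 to 120 N. Pads are 22 mm wide; open, the fingers measure 114 mm over their backs; the gripper's body (76 mm by 85 mm) begins 54 mm behind the grasp point. The pads swing forward as they close: fully open they stand 13 mm farther back than shut.
Start: joints at [1.154, 0.217, 1.613, -0, 1.311, -0.112], TCP at [0.188, 0.596, 0.21] pointing down, gripper open.
Joint ranges: [-2.75, 2.75], [-0.78, 2.1], [0.31, 2.55], [-1.13, 4.27], [0.13, 2.63], [-2.58, 2.58]. Speed limits (rad/s): [2.79, 2.79, 3.14, 3.14, 3.14, 3.14].

## Interface

Orientations are given as a unit quaternion [w, x, y, z].
In Python, from plant import get_state, capture, close_job, grip_point_offset gives the robot as it stands. The module is installed in compiled form; this text tells all that it offers.
- The arm moves only by the tool servo_tool, never from a script. Its argument "targets" is a list of rows, each a list of 3 entries, a list of its own where there are three numbers: the shift along the world's x, y, z in mm, then the turn, a rotation vector about the world's x, y, z in degrees, then the gripper command: -1 is fully open, 1 is shut, values between are in proportion. A call has 1 to 10 rows; each row is the pose to reach, as a shift and turn from the pose commanded when the call began; what a row does not reach only later rows make up. A row lasts 1/8 s, in which the tool goes at most 62.5 mm and 10.7 degrees, less where a joint would pass 70% of its speed; a pose out of reach is approached as far as the arm can. A call with a gripper value outside its range is refused whole. The fingers move at their own pace and stop on an object; "grip_force" is the grip in N (left out, the last holds). Time passes only in rows, so rows that repeat a pose let the fingers close. It gives the time, the measured TCP pose, the force, the opening and the grip force at its end, in the units of the state.
- get_state(): the state, without advancing time (a new reading comes with each control period).
- capture(name): name is "side" or "top"; returns a dict with "pixels" (384x512x3 uint8, red, green, blue), "fovy" (degrees; the focal length in pixels is half the picture's height over the tangent of half this angle, whatever the lens; pixels are square), "cx", "cy" (the principal point, pixels), "distortion" ([k1, k2, p1, p2, k3] as OpenCV has them; the pictures are not rectified), "position" and "orientation" of the camera in the world. Camera axes: x right, y up, looking along -z (the intrinsics and any distortion apply to the point x, -y, -z); pixel columns grow to the right and rows downward; lengths in m; the calibration is good to about 2 mm. A picture is of the moment at which its call begins. There is no depth.
- close_job(): hands the job in; it is judged then, once.
The state is a dict: "t": time; "joint_positions": joint angles; "joint_velocities": joint speeds; "tau": joint torques, N m; "tool_pos": TCP position; "orientation": TCP orientation; "force": force on the tool from outside, world axes, zero at the start; "moment": the same for the moment, N m; "gripper_width": finger opening in m; "grasp_force": force on a finger pad.
Only numpy, scipy, OpenCV 4.12 (cv2) and the standard library are available. Lean on these libraries where they do the work, as an engineer would, in place of code of your own. Each camera call takes 0.05 s, during which the arm holds its last target. There are 200 camera calls.

## Task

Slide the red door of the chest fully home under its grey neighbour and put every blue cleaning puck from inside into the steel pot with the beads, lowering each into the pot rather than letting it fall from above. Then stir the lot with the wooden stirrer, its end down near the pot's floor, at least three full turns in circles about 9 cm across, keeping everything in the pot. Finally hang the stirrer upright in its stand again and slide the red door fully shut; leave the grey door closed and do not disturb the other things standing or lying about.

Things in the scene. Friction and masses are not known exactly. Their poses are not given: they have to be found in the camera images.
- chest: low aluminium chest, 200 (its x, away from robot) x 440 mm (its y, left), fixed; origin under its centre. Top closed by two flat bypass doors: red at -y in the lower track, grey at +y in the upper. Front/back walls 107 mm high (strips to 111), end walls 91, all 10 thick. Puck compartment under the red door: x -90 to 90, y -210 to -60 mm, floor 45 mm above the bench
- lower_door (a joint): slide of the red lower door (178 x 217 x 6 mm, top 98 mm above the bench) along the chest's +y: 0 = closed over the right half (starts up to 30 mm ajar); 0.172 m = fully under the grey door, compartment then open from chest y -210 to -38 mm. Slides against 1.5 to 3 N, stays where left
- lower_pull (a point): middle of the red door's black upright pull block, moving with the door: 16 mm (chest x) by 26 mm (chest y), from 98 to 133 mm above the bench, at the door's outer edge (chest x 0, y -193 mm when closed), so that it stays free of the grey door when fully open
- upper_door (a joint): slide of the grey upper door (top 107 mm above the bench) along the chest's -y: 0 = closed, where it starts and is to stay; its black pull at chest y +193 mm reaches 142 mm above the bench
- pot: round steel mixing pot with a black rubber foot, fixed to the bench: outer diameter 240 mm, rim 70 mm high, wall 5 mm (inner radius 115 mm), inner floor 6 mm above the bench, flat to a radius of about 55 mm and then rising some 20 degrees to the upright wall, so that beads roll back to the middle; origin at the centre of its underside, z up
- stand: fixed black stirrer stand: an 84 x 84 x 8 mm top plate, its top face 97 mm above the bench, with a 44 mm square hole through its middle, on two steel side plates and a 90 mm base; origin under the hole's centre, z up. The stirrer hangs in the hole by its orange collar
- stirrer: wooden stirrer hanging upright in the stand, 130 g: round end 16 mm thick and 45 mm long at the bottom, 12 mm shaft, orange collar disc (62 mm wide, 85 to 91 mm above the tip), dark 20 x 20 mm square grip 91 to 151 mm above the tip. Origin at its lower end, z up the axis, x and y square to the grip's faces; 12 mm above the bench when hung
- puck0: blue cleaning puck, a disc 54 mm in diameter and 22 mm thick with a white upright knob in its middle (14 mm diameter, 22 to 42 mm above the underside); 42 to 84 g; origin at the centre of its underside, z up through the knob. Lies in the chest under the red door; two to four of the four pucks are present
- puck1: blue cleaning puck, a disc 54 mm in diameter and 22 mm thick with a white upright knob in its middle (14 mm diameter, 22 to 42 mm above the underside); 42 to 84 g; origin at the centre of its underside, z up through the knob. Lies in the chest under the red door; two to four of the four pucks are present
- puck2: blue cleaning puck, a disc 54 mm in diameter and 22 mm thick with a white upright knob in its middle (14 mm diameter, 22 to 42 mm above the underside); 42 to 84 g; origin at the centre of its underside, z up through the knob. Lies in the chest under the red door; two to four of the four pucks are present
- puck3: blue cleaning puck, a disc 54 mm in diameter and 22 mm thick with a white upright knob in its middle (14 mm diameter, 22 to 42 mm above the underside); 42 to 84 g; origin at the centre of its underside, z up through the knob. Lies in the chest under the red door; two to four of the four pucks are present
- red_cup: red plastic cup, 84 mm diameter, 100 mm high, bystander; origin under its centre
- brush: grinder brush lying on the chest's grey door, 170 mm long, bystander; origin near its middle on the underside
- sprayer: clear bottle with green top, 68 mm diameter, 170 mm high, bystander; origin under its centre
- mug: white mug, 80 mm diameter, 90 mm high, bystander; origin under its centre
- tin: coffee tin, 80 mm diameter, 110 mm high, bystander; origin under its centre
- bead0_center (a point): centre of a loose cleaning bead, a ball 22 mm in diameter, 12 g, one of eight in the pot (straw-coloured or terracotta)
- bead1_center (a point): centre of a loose cleaning bead, a ball 22 mm in diameter, 12 g, one of eight in the pot (straw-coloured or terracotta)
- bead2_center (a point): centre of a loose cleaning bead, a ball 22 mm in diameter, 12 g, one of eight in the pot (straw-coloured or terracotta)
- bead3_center (a point): centre of a loose cleaning bead, a ball 22 mm in diameter, 12 g, one of eight in the pot (straw-coloured or terracotta)
- bead4_center (a point): centre of a loose cleaning bead, a ball 22 mm in diameter, 12 g, one of eight in the pot (straw-coloured or terracotta)
- bead5_center (a point): centre of a loose cleaning bead, a ball 22 mm in diameter, 12 g, one of eight in the pot (straw-coloured or terracotta)
- bead6_center (a point): centre of a loose cleaning bead, a ball 22 mm in diameter, 12 g, one of eight in the pot (straw-coloured or terracotta)
- bead7_center (a point): centre of a loose cleaning bead, a ball 22 mm in diameter, 12 g, one of eight in the pot (straw-coloured or terracotta)
Mind the look-alikes: they are no part of the job. Leave any purple or turquoise look-alike of the stand alone.

How it is judged:
On the way, in this order (a step that is already met when the one before it is completed fails the run):
1. the red door is slid under the grey one (at least 160 of 172 mm) (value of joint lower_door above 0.16 m), for 0.2 s.
2. all pucks present lie in the pot, released (horizontal distance between each of puck0, puck1, puck2, puck3 and pot below 0.12 m and z of each of puck0, puck1, puck2, puck3 in the frame of pot below 0.065 m and contact force between each of puck0, puck1, puck2, puck3 and the fingers below 0.1 N), for 0.2 s.
3. stirring: the stirrer's tip, under 36 mm above the pot's underside, passes the pot's -x side at least 25 mm from its centre, within 25 mm of that axis (x of stirrer in the frame of pot below -0.025 m and y of stirrer in the frame of pot between -0.025 and 0.025 m and horizontal distance between stirrer and pot below 0.12 m and z of stirrer in the frame of pot between -0.01 and 0.036 m).
4. stirring: the stirrer's tip, under 36 mm above the pot's underside, passes the pot's +x side at least 25 mm from its centre, within 25 mm of that axis (x of stirrer in the frame of pot above 0.025 m and y of stirrer in the frame of pot between -0.025 and 0.025 m and horizontal distance between stirrer and pot below 0.12 m and z of stirrer in the frame of pot between -0.01 and 0.036 m).
5. stirring: the stirrer's tip, under 36 mm above the pot's underside, passes the pot's +y side at least 25 mm from its centre, within 25 mm of that axis (y of stirrer in the frame of pot above 0.025 m and x of stirrer in the frame of pot between -0.025 and 0.025 m and horizontal distance between stirrer and pot below 0.12 m and z of stirrer in the frame of pot between -0.01 and 0.036 m).
6. stirring: the stirrer's tip, under 36 mm above the pot's underside, passes the pot's -y side at least 25 mm from its centre, within 25 mm of that axis (y of stirrer in the frame of pot below -0.025 m and x of stirrer in the frame of pot between -0.025 and 0.025 m and horizontal distance between stirrer and pot below 0.12 m and z of stirrer in the frame of pot between -0.01 and 0.036 m).
At the end, for the whole second after the job is handed in: pucks and beads in the pot (within 120 mm of its axis, pucks below 65 mm, beads below 75 mm; of each two successive beads one shifted 12 mm), stirrer hung in the stand (within 22 mm of its axis, 4 to 20 mm up, tilt under 0.12 rad), both doors within 12 mm of closed, all at rest (horizontal distance between each of puck0, puck1, puck2, puck3, bead0_center, bead1_center, bead2_center, bead3_center, bead4_center, bead5_center, bead6_center, bead7_center and pot below 0.12 m and z of each of puck0, puck1, puck2, puck3 in the frame of pot below 0.065 m and linear speed of each of puck0, puck1, puck2, puck3, stirrer below 0.05 m/s and z of each of bead0_center, bead1_center, bead2_center, bead3_center, bead4_center, bead5_center, bead6_center, bead7_center in the frame of pot below 0.075 m and distance of any of bead0_center, bead1_center from where it was at the start of the episode above 0.012 m and distance of any of bead2_center, bead3_center from where it was at the start of the episode above 0.012 m and distance of any of bead4_center, bead5_center from where it was at the start of the episode above 0.012 m and distance of any of bead6_center, bead7_center from where it was at the start of the episode above 0.012 m and value of joint each of lower_door, upper_door below 0.012 m and horizontal distance between stirrer and stand below 0.022 m and angle between stirrer's own z axis and vertical below 0.12 rad and z of stirrer in the frame of stand between 0.004 and 0.02 m); the robot touches nothing.
It fails at once if a bystander (cup, brush, sprayer, mug, tin) is knocked over or pushed more than 4 cm (distance of any of red_cup, brush, sprayer, mug, tin from where it was at the start of the episode above 0.04 m or angle between any of red_cup, sprayer, mug, tin's own z axis and vertical above 0.5 rad).
It fails at once if the grey upper door is slid open (value of joint upper_door above 0.06 m).
It fails at once if a puck is thrown into the pot (moving at over 1.2 m/s inside it) ((linear speed of puck0 above 1.2 m/s and horizontal distance between puck0 and pot below 0.12 m and z of puck0 in the frame of pot below 0.07 m) or (linear speed of puck1 above 1.2 m/s and horizontal distance between puck1 and pot below 0.12 m and z of puck1 in the frame of pot below 0.07 m) or (linear speed of puck2 above 1.2 m/s and horizontal distance between puck2 and pot below 0.12 m and z of puck2 in the frame of pot below 0.07 m) or (linear speed of puck3 above 1.2 m/s and horizontal distance between puck3 and pot below 0.12 m and z of puck3 in the frame of pot below 0.07 m)).
Of puck0, puck1, puck2, puck3 only 2 to 4 are there at a start; the rules pass over those that are not, and their reading is None.
At some moment in a run one of puck0, puck1, puck2, puck3 may be knocked a few centimetres aside while the robot is not near it.
It also fails if it takes over 210 s, if anything falls off the work surface, if the arm or the gripper's body presses on something with over 40 N, if the wrist force passes 120 N, or if a joint passes its speed limit or range.

## Working session

There is one attempt and no reset: what is moved stays moved. The work goes in short steps, Python scripts to look and compute and a tool call to move; the robot and the scene stay as the last step left them, time stands still between calls to the robot, and variables do not carry over. Pictures are saved under pics/ and viewed, at most 14 in all, crops included, and the job is handed in when it is done.

Besides the shell and the picture viewer there is one more tool, called after ">>>" as name(argument=value, ...) on one line, values as JSON. servo_tool: Moves the arm, as the interface text tells. Its arguments: {"type":"object","properties":{"targets":{"type":"array","items":{"type":"array"}},"grip_force":{"type":"number"}},"required":["targets"]}

```bash
mkdir -p pics; cat > h.py <<'E'
import numpy as np, cv2, pickle
from scipy.spatial.transform import Rotation as R
from plant import get_state, capture, close_job
def cap(name, fn):
    c=capture(name); pickle.dump(c,open(f'pics/{fn}.pkl','wb'))
    cv2.imwrite(f'pics/{fn}.png',cv2.cvtColor(c['pixels'],cv2.COLOR_RGB2BGR)); return c
def load(fn): return pickle.load(open(f'pics/{fn}.pkl','rb'))
def KD(c):
    f=c['pixels'].shape[0]/2/np.tan(np.radians(c['fovy'])/2)
    return np.array([[f,0,c['cx']],[0,f,c['cy']],[0,0,1]]),np.array(c['distortion'],float)
def rot(c):
    q=c['orientation']; return R.from_quat([q[1],q[2],q[3],q[0]]).as_matrix()@np.diag([1,-1,-1.])
def ray(c,px):
    K,D=KD(c); u=cv2.undistortPoints(np.array(px,float).reshape(-1,1,2),K,D)[:,0]
    d=np.c_[u,np.ones(len(u))]@rot(c).T; return np.array(c['position']),d
def atz(c,px,z):
    o,d=ray(c,px); return o+d*((z-o[2])/d[:,2])[:,None]
def proj(c,P):
    K,D=KD(c); M=rot(c).T; P=np.atleast_2d(np.array(P,float))
    return cv2.projectPoints(P,cv2.Rodrigues(M)[0],-M@np.array(c['position']),K,D)[0][:,0]
def tri(cs,pxs):
    A=np.zeros((3,3));b=np.zeros(3);L=[]
    for c,p in zip(cs,pxs):
        o,d=ray(c,[p]);d=d[0]/np.linalg.norm(d);Q=np.eye(3)-np.outer(d,d);A+=Q;b+=Q@o;L.append((Q,o))
    x=np.linalg.solve(A,b); return x,[np.linalg.norm(Q@(x-o)) for Q,o in L]
E
python3 - <<'E'
from h import *
for n in('side','top'):
    c=cap(n,n+'0'); print(n,c['fovy'],c['cx'],c['cy'],c['distortion'],c['position'],c['orientation'])
s=get_state();print(s['tool_pos'],s['orientation'],s['gripper_width'],s['t'])
a=cv2.imread('pics/side0.png');b=cv2.imread('pics/top0.png')
E
```

```text
side 50.51609727514033 254.3550457315151 190.44917738340285 [-0.00851564  0.          0.          0.          0.        ] [ 0.39563693 -1.09171743  0.9108345 ] [ 0.8797686   0.47111564 -0.02839538 -0.05701719]
top 48.83223170378935 260.44604835900896 192.19389301103416 [-0.06717798  0.          0.          0.          0.        ] [0.4065204  0.06012398 1.26813464] [-0.69574069 -0.0503145   0.03531474  0.71565788]
[0.18722817 0.59548499 0.20908738] [-2.67326488e-04  1.51804930e-01  9.88409878e-01 -1.05097537e-03] 0.08550542731007325 0.1
```

View pics/side0.png

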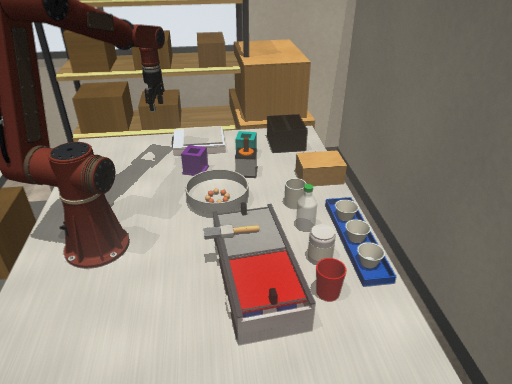

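View pics/top0.png

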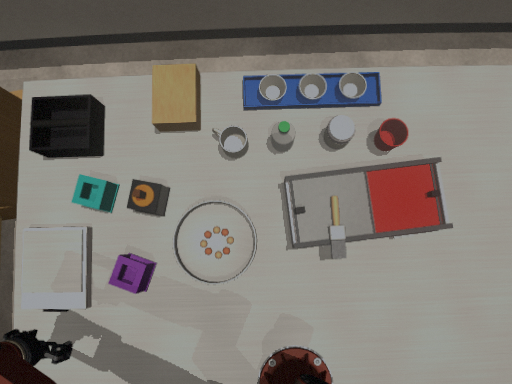

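Top view: the chest is at (365,203), with the red door's pull at (433,194). The pot is at (216,242). The black stand with the orange collar is at (148,197). The look-alikes are turquoise (95,193), purple (132,273) and a black box (68,127); I choose the black one with the collar. A close crop from both views will check it.

```bash
python3 - <<'E'
from h import *
a=cv2.imread('pics/side0.png');b=cv2.imread('pics/top0.png')
r=lambda im,x,y,w,h,W,H:cv2.resize(im[y:y+h,x:x+w],(W,H),interpolation=cv2.INTER_CUBIC)
out=np.vstack([np.hstack([r(b,280,150,180,105,540,315),r(b,120,172,60,60,260,260+55)[:315]]),
 np.hstack([r(a,205,195,110,140,224,285),r(a,225,125,44,60,209,285),r(b,170,195,92,92,285,285),np.zeros((285,82,3),np.uint8)])])
print(out.shape);cv2.imwrite('pics/c1.png',out)
E
```

```text
(600, 800, 3)
```

View pics/c1.png

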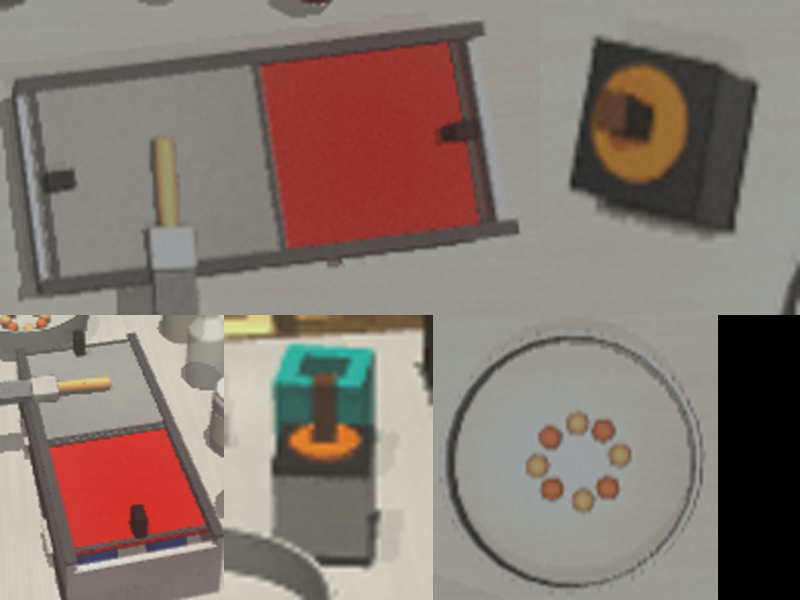

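```bash
cat >> h.py <<'E'
def chest(p,q):  # p=(x,y,yaw), q Nx3 chest frame (m)
    q=np.atleast_2d(np.array(q,float)); c,s=np.cos(p[2]),np.sin(p[2])
    return np.c_[p[0]+c*q[:,0]-s*q[:,1],p[1]+s*q[:,0]+c*q[:,1],q[:,2]]
E
python3 - <<'E'
from h import *
from scipy.optimize import least_squares
t=load('top0');s=load('side0')
T=lambda X,Y:(280+X/3,150+Y/3)
pts=np.array([T(15,80),T(484,24),T(518,230),T(40,297)])
q=[[.1,.22,.111],[.1,-.22,.111],[-.1,-.22,.111],[-.1,.22,.111]]
r=least_squares(lambda p:(proj(t,chest(p,q))-pts).ravel(),[.5,-.2,0]);print(r.x,r.fun.round(1))
p=r.x; print('side',proj(s,chest(p,q)).round(1))
# pot circles: rim ellipse in top crop: px=170+(X-433)*92/285,195+(Y-315)*92/285
P=lambda X,Y:(170+(X-433)*92/285,195+(Y-315)*92/285)
print('pot rim',atz(t,[P(447,461),P(703,461),P(575,334),P(575,587)],.07))
# stand
S=lambda X,Y:(120+(X-540)*60/260,172+Y*60/315)
print('plate corners', atz(t,[S(597,38),S(722,72),S(700,228),S(571,188)],.097))
print('collar',atz(t,[S(639,124)],.103))
V=lambda X,Y:(225+(X-224)*44/209,125+(Y-315)*60/285)
print('tri griptop',tri([t,s],[S(612,110),V(326,376)]),'collar',tri([t,s],[S(639,124),V(325,441)]))
print('brush handle',atz(t,[T(163,140),T(170,230)],.12))
import numpy as np
for x in [.5]: pass
# overlays
for n,c in(('top0',t),('side0',s)):
    im=cv2.resize(cv2.imread(f'pics/{n}.png'),None,fx=4,fy=4,interpolation=cv2.INTER_CUBIC)
    dr=lambda Q,col:cv2.polylines(im,[(proj(c,Q)*4+1.5).astype(int)],True,col,1)
    dr(chest(p,q),(0,255,0)); dr(chest(p,[[.1,.22,0],[.1,-.22,0],[-.1,-.22,0],[-.1,.22,0]]),(255,255,0))
    for d in(0,.03):
        dr(chest(p,[[a,-.193+b+d,.133] for a,b in((.008,.013),(.008,-.013),(-.008,-.013),(-.008,.013))]),(0,255,255) if d==0 else (255,0,255))
    k=im[590:1040,1110:1820] if n=='top0' else im[780:1340,820:1300]
    k=cv2.resize(k,(400,int(k.shape[0]*400/k.shape[1]))); cv2.imwrite(f'pics/o_{n}.png',k)
a=cv2.imread('pics/o_top0.png');b=cv2.imread('pics/o_side0.png');h=max(len(a),len(b))
pad=lambda z:np.vstack([z,np.zeros((h-len(z),400,3),np.uint8)])
cv2.imwrite('pics/c2.png',np.hstack([pad(a),pad(b)]))
E
```

```text
[ 0.51130206 -0.21366534  0.09614906] [-0.4 -0.2 -0.7 -1.   0.4  1.5  0.8 -0.3]
side [[270.6 203.2]
 [315.1 302.3]
 [236.8 316.9]
 [211.8 211.2]]
pot rim [[0.41732009 0.33123742 0.07      ]
 [0.41140033 0.09668775 0.07      ]
 [0.53084884 0.21170121 0.07      ]
 [0.30108078 0.21532162 0.07      ]]
plate corners [[0.59721621 0.44329265 0.097     ]
 [0.57612169 0.36025378 0.097     ]
 [0.49258208 0.37457607 0.097     ]
 [0.51631278 0.45973314 0.097     ]]
collar [[0.54885389 0.41313477 0.103     ]]
tri griptop (array([0.55093921, 0.41167788, 0.16364094]), [np.float64(0.001834196701770822), np.float64(0.001834196701770603)]) collar (array([0.55030092, 0.41437382, 0.09887395]), [np.float64(0.0009370471374954864), np.float64(0.0009370471374955738)])
brush handle [[ 0.52843599 -0.11844202  0.12      ]
 [ 0.44669677 -0.12093425  0.12      ]]
```

View pics/c2.png

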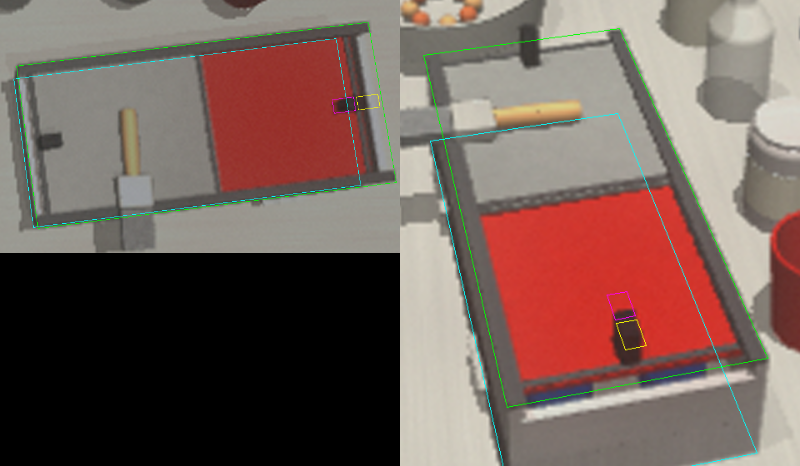

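```bash
python3 - <<'E'
from h import *
t=load('top0');s=load('side0')
x,e=tri([t,s],[(432.4,194.1),(272.2,290.1)]);print(x,e)
p=[.5113,-.2137,.0961];d=x[:2]-np.array(p[:2]);c,n=np.cos(p[2]),np.sin(p[2])
print('chest frame',c*d[0]+n*d[1],-n*d[0]+c*d[1])
print(chest(p,[[0,-.175,.133]]))
E
```

```text
[ 0.52770325 -0.38490633  0.12861278] [np.float64(0.0011323647526890214), np.float64(0.0011323647526890947)]
chest frame -0.00010005489679856469 -0.17199029990212544
[[ 0.52809163 -0.38789254  0.133     ]]
```

>>> servo_tool(targets=[[[0,0,20],[0,0,-10],-1],[[20,-60,20],[0,0,-20],-1],[[50,-120,20],[0,0,-30],-1],[[80,-180,20],[0,0,-40],-1],[[110,-240,20],[0,0,-50],-1],[[140,-300,20],[0,0,-60],-1],[[165,-355,20],[0,0,-67],-1],[[190,-410,20],[0,0,-67],-1],[[215,-465,20],[0,0,-67],-1],[[240,-520,20],[0,0,-67],-1]])

```text
t: 1.35
tool_pos: [0.4233, 0.0841, 0.2301]
orientation: [0.0, 0.672, 0.74, 0.0]
force: [1.2, 0.3, -0.2]
gripper_width: 0.0851
grasp_force: 0.0
```

>>> servo_tool(targets=[[[13,-58,0],[0,0,0],-1],[[26,-116,0],[0,0,0],-1],[[39,-174,0],[0,0,0],-1],[[52,-232,0],[0,0,0],-1],[[65,-290,0],[0,0,0],-1],[[78,-348,0],[0,0,0],-1],[[91,-406,0],[0,0,0],-1],[[101,-461,-20],[0,0,0],-1],[[101,-461,-60],[0,0,0],-1],[[101,-461,-60],[0,0,0],-1]])

```text
t: 2.6
tool_pos: [0.5209, -0.373, 0.1648]
orientation: [-0.006, 0.673, 0.74, 0.0]
force: [-0.5, 0.8, -0.6]
gripper_width: 0.0855
grasp_force: 0.0
```

```bash
python3 - <<'E'
from h import *
s=cap('side','side1');t=cap('top','top1')
r=lambda im,x,y,w,h,W,H:cv2.resize(im[y:y+h,x:x+w],(W,H),interpolation=cv2.INTER_CUBIC)
a=cv2.imread('pics/side1.png');b=cv2.imread('pics/top1.png')
cv2.imwrite('pics/c3.png',np.hstack([r(a,200,190,130,130,400,400),r(b,360,140,100,100,400,400)]));print(get_state()['tool_pos'])
E
```

```text
[ 0.52380129 -0.37432799  0.16999847]
```

View pics/c3.png

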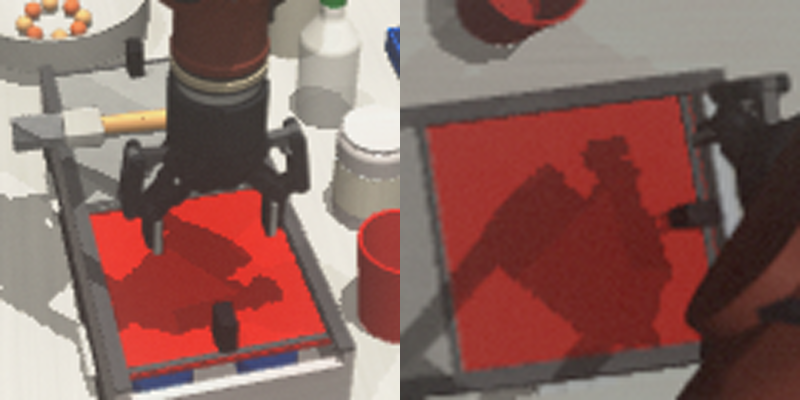

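Side view: the gripper is centred over the pull along chest x, with the pull at crop (225,330). The arm is still settling, so I'll let it stop before going down.

>>> servo_tool(targets=[[[0,0,0],[0,0,0],-1],[[0,0,0],[0,0,0],-1]])

```text
t: 2.95
tool_pos: [0.5252, -0.3752, 0.1726]
orientation: [0.002, 0.672, 0.741, -0.0]
force: [0.5, 0.0, 0.1]
gripper_width: 0.0855
grasp_force: 0.0
```

>>> servo_tool(targets=[[[3,-11,0],[0,0,0],-1],[[3,-11,-40],[0,0,0],-1],[[3,-11,-66],[0,0,0],-1],[[3,-11,-66],[0,0,0],-1],[[3,-11,-66],[0,0,0],1],[[3,-11,-66],[0,0,0],1],[[3,-11,-66],[0,0,0],1],[[3,-11,-66],[0,0,0],1],[[3,-11,-66],[0,0,0],1],[[3,-11,-66],[0,0,0],1]], grip_force=30)

```text
t: 4.2
tool_pos: [0.5289, -0.3864, 0.1056]
orientation: [0.002, 0.672, 0.74, 0.001]
force: [5.9, 0.4, 2.0]
gripper_width: 0.0144
grasp_force: 32.4
```

>>> servo_tool(targets=[[[-1,12,0],[0,0,0],1],[[-3,30,0],[0,0,0],1],[[-5,50,0],[0,0,0],1],[[-7,70,0],[0,0,0],1],[[-9,90,0],[0,0,0],1],[[-11,110,0],[0,0,0],1],[[-12,125,0],[0,0,0],1],[[-13,138,0],[0,0,0],1],[[-14,146,0],[0,0,0],1],[[-14,146,0],[0,0,0],1]])

```text
t: 5.45
tool_pos: [0.515, -0.2398, 0.1056]
orientation: [0.002, 0.672, 0.741, 0.001]
force: [5.5, 1.0, 2.9]
gripper_width: 0.0147
grasp_force: 32.5
```

>>> servo_tool(targets=[[[0,4,0],[0,0,0],1],[[-1,7,0],[0,0,0],1],[[-1,10,0],[0,0,0],1],[[-1,12,0],[0,0,0],1],[[-1,12,0],[0,0,0],1]])

```text
t: 6.08
tool_pos: [0.5139, -0.2288, 0.1055]
orientation: [0.002, 0.672, 0.74, 0.001]
force: [5.6, -0.0, 2.9]
gripper_width: 0.0145
grasp_force: 32.5
```

>>> servo_tool(targets=[[[0,3,0],[0,0,0],1],[[0,5,0],[0,0,0],1],[[-1,7,0],[0,0,0],1],[[-1,7,0],[0,0,0],1]])

```text
t: 6.58
tool_pos: [0.5138, -0.2277, 0.1056]
orientation: [0.007, 0.672, 0.741, -0.003]
force: [8.1, -13.3, -5.5]
gripper_width: 0.0143
grasp_force: 31.6
```

>>> servo_tool(targets=[[[1,-6,0],[0,0,0],1],[[1,-6,0],[0,0,0],-1],[[1,-6,0],[0,0,0],-1],[[1,-6,0],[0,0,0],-1],[[1,-6,0],[0,0,0],-1],[[1,-6,60],[0,0,0],-1],[[1,-6,120],[0,0,0],-1],[[-30,40,150],[0,0,0],-1],[[-60,100,150],[0,0,0],-1],[[-80,160,150],[0,0,0],-1]])

```text
t: 7.82
tool_pos: [0.4321, -0.0653, 0.255]
orientation: [0.001, 0.673, 0.74, 0.0]
force: [0.1, 1.6, -0.0]
gripper_width: 0.0854
grasp_force: 0.0
```

>>> servo_tool(targets=[[[0,60,0],[0,0,0],-1],[[0,120,0],[0,0,0],-1],[[0,180,0],[0,0,0],-1],[[0,230,0],[0,0,0],-1],[[0,230,0],[0,0,0],-1]])

```text
t: 8.45
tool_pos: [0.4322, 0.1664, 0.2543]
orientation: [-0.0, 0.67, 0.742, 0.0]
force: [-0.0, -0.8, -0.7]
gripper_width: 0.0855
grasp_force: 0.0
```

```bash
python3 - <<'E'
from h import *
s=cap('side','side2');t=cap('top','top2')
r=lambda im,x,y,w,h,W,H:cv2.resize(im[y:y+h,x:x+w],(W,H),interpolation=cv2.INTER_CUBIC)
a=cv2.imread('pics/side2.png');b=cv2.imread('pics/top2.png')
cv2.imwrite('pics/c4.png',np.hstack([r(a,215,215,100,120,400,480),r(b,355,145,100,120,400,480)]));print(get_state()['tool_pos'],get_state()['force'])
E
```

```text
[0.43259763 0.16354595 0.25411167] [ 0.10581305 -0.7078056   0.53328833]
```

View pics/c4.png

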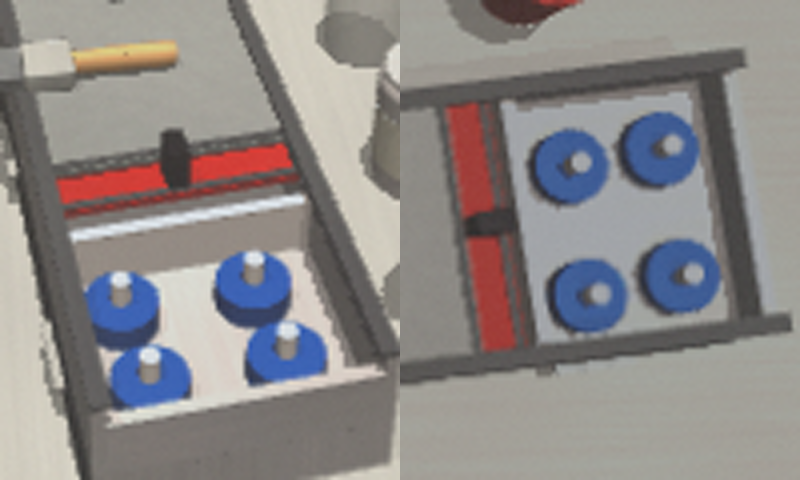

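```bash
python3 - <<'E'
from h import *
t=load('top2');s=load('side2')
T={'A':(580,162),'B':(672,146),'C':(601,293),'D':(693,273)}
S={'A':(254,256),'B':(287,330),'C':(120,280),'D':(150,355)}
p=[.5113,-.2137,.0961];c,n=np.cos(p[2]),np.sin(p[2])
for k in T:
    a=(355+(T[k][0]-400)/4-.4,145+T[k][1]/4-.4);b=(215+S[k][0]/4-.4,215+S[k][1]/4-.4)
    x,e=tri([t,s],[a,b]);y=atz(t,[a],.087)[0];d=y[:2]-p[:2]
    print(k,x.round(4),round(e[0],4),'at .087',y[:2].round(4),'chest',(c*d[0]+n*d[1]).round(4),(-n*d[0]+c*d[1]).round(4))
a=(355+90/4-.4,145+222/4-.4);print('pull',atz(t,[(355+(480-400)/4-.4,145+222/4-.4),(355+(515-400)/4-.4,145+222/4-.4)],.133))
E
```

```text
A [ 0.5589 -0.3091  0.0881] 0.0002 at .087 [ 0.5592 -0.3095] chest 0.0385 -0.0999
B [ 0.5688 -0.3759  0.0869] 0.0 at .087 [ 0.5687 -0.3758] chest 0.0416 -0.1669
C [ 0.4658 -0.3181  0.0871] 0.0008 at .087 [ 0.4666 -0.3182] chest -0.0546 -0.0997
D [ 0.4779 -0.3844  0.0863] 0.0007 at .087 [ 0.4785 -0.3842] chest -0.049 -0.1666
pull [[ 0.51452972 -0.22460701  0.133     ]
 [ 0.51382136 -0.24828772  0.133     ]]
```

Four pucks are present, with knobs in the top crop at A(580,162), B(672,146), C(601,293) and D(693,273). Triangulated knob tops are at 87 mm, which matches the text. The red door is fully under the grey one.

>>> servo_tool(targets=[[[4,-55,0],[0,0,0],0.3],[[8,-110,0],[0,0,0],0.3],[[12,-165,0],[0,0,0],0.3],[[16,-220,0],[0,0,0],0.3],[[20,-275,0],[0,0,0],0.3],[[24,-330,0],[0,0,0],0.3],[[28,-385,0],[0,0,0],0.3],[[32,-440,-20],[0,0,0],0.3],[[33,-481,-60],[0,0,0],0.3],[[33,-481,-94],[0,0,0],0.3]])

```text
t: 9.8
tool_pos: [0.464, -0.3223, 0.1592]
orientation: [0.0, 0.675, 0.738, -0.001]
force: [0.6, 0.6, -0.5]
gripper_width: 0.0297
grasp_force: 0.0
```

>>> servo_tool(targets=[[[0,0,0],[0,0,0],0.3],[[0,0,0],[0,0,0],0.3]])

```text
t: 10.05
tool_pos: [0.4659, -0.3185, 0.1616]
orientation: [0.001, 0.673, 0.74, -0.0]
force: [0.4, -0.2, 0.1]
gripper_width: 0.0298
grasp_force: 0.0
```

>>> servo_tool(targets=[[[0,0,-45],[0,0,0],0.3],[[0,0,-75],[0,0,0],0.3],[[0,0,-91],[0,0,0],0.3],[[0,0,-91],[0,0,0],0.3],[[0,0,-91],[0,0,0],1],[[0,0,-91],[0,0,0],1],[[0,0,-91],[0,0,0],1],[[0,0,-70],[0,0,0],1],[[0,0,-30],[0,0,0],1],[[0,0,20],[0,0,0],1]], grip_force=40)

```text
t: 11.3
tool_pos: [0.4651, -0.3168, 0.1804]
orientation: [-0.001, 0.672, 0.74, -0.0]
force: [2.0, -0.9, -0.5]
gripper_width: -0.0
grasp_force: 0.0
```

>>> servo_tool(targets=[[[0,0,50],[0,0,0],1],[[0,0,80],[0,0,0],1]])

```text
t: 11.55
tool_pos: [0.467, -0.3184, 0.2643]
orientation: [0.003, 0.672, 0.74, 0.0]
force: [0.5, -0.6, -0.2]
gripper_width: 0.0001
grasp_force: 0.0
```

```bash
python3 - <<'E'
from h import *
s=cap('side','side3');t=cap('top','top3')
r=lambda im,x,y,w,h,W,H:cv2.resize(im[y:y+h,x:x+w],(W,H),interpolation=cv2.INTER_CUBIC)
a=cv2.imread('pics/side3.png');b=cv2.imread('pics/top3.png')
cv2.imwrite('pics/c5.png',np.hstack([r(a,215,215,100,120,400,480),r(b,355,145,100,120,400,480)]))
E
```

```text
(no output)
```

View pics/c5.png

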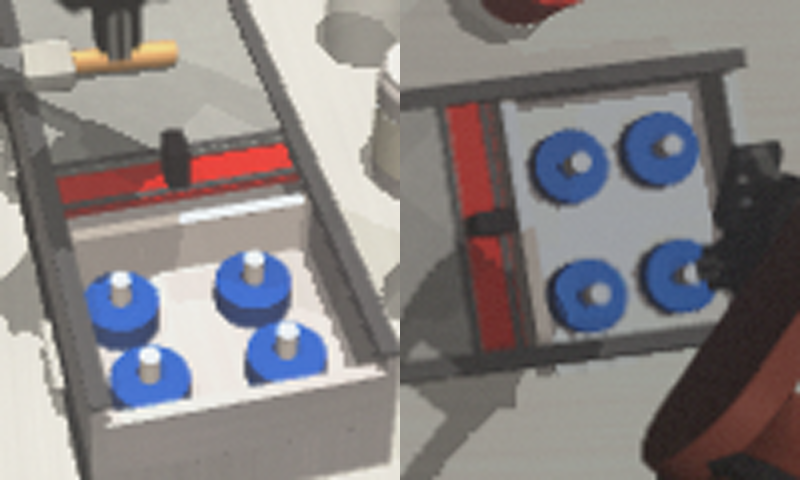

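The puck is still in place, C's knob at crop (120,280) in the side view and (600,293) in the top view. The fingers probably closed before the arm had settled, so I'll retry with a check at the bottom.

>>> servo_tool(targets=[[[0,0,-60],[0,0,0],0.3],[[0,0,-120],[0,0,0],0.3],[[0,0,-160],[0,0,0],0.3],[[0,0,-180],[0,0,0],0.3],[[0,0,-192],[0,0,0],0.3],[[0,0,-192],[0,0,0],0.3],[[0,0,-192],[0,0,0],0.3]])

```text
t: 12.52
tool_pos: [0.4667, -0.3182, 0.0694]
orientation: [0.001, 0.672, 0.74, 0.0]
force: [-0.6, -0.7, -0.2]
gripper_width: 0.0301
grasp_force: 0.0
```

>>> servo_tool(targets=[[[0,0,0],[0,0,0],1],[[0,0,0],[0,0,0],1],[[0,0,0],[0,0,0],1],[[0,0,0],[0,0,0],1],[[0,0,0],[0,0,0],1]])

```text
t: 13.15
tool_pos: [0.466, -0.3175, 0.0683]
orientation: [-0.0, 0.672, 0.74, 0.0]
force: [1.0, -0.7, -1.0]
gripper_width: 0.0001
grasp_force: 0.0
```

```bash
python3 - <<'E'
from h import *
s=cap('side','side4');t=cap('top','top4')
r=lambda im,x,y,w,h,W,H:cv2.resize(im[y:y+h,x:x+w],(W,H),interpolation=cv2.INTER_CUBIC)
for n,c in(('side4',s),('top4',t)):
    im=cv2.imread(f'pics/{n}.png')
    for P,col in(([.466,-.3175,.0683],(0,255,0)),([.466,-.3175,.0873],(0,255,255))):
        u=proj(c,[P])[0]; print(n,u)
a=cv2.imread('pics/side4.png');b=cv2.imread('pics/top4.png')
cv2.imwrite('pics/c6.png',np.hstack([r(a,215,235,80,96,400,480),r(b,375,165,80,96,400,480)]))
E
```

```text
side4 [245.06936    289.22135681]
side4 [244.95388662 284.33959002]
top4 [402.54806414 218.45809963]
top4 [404.64647184 218.05468692]
```

View pics/c6.png

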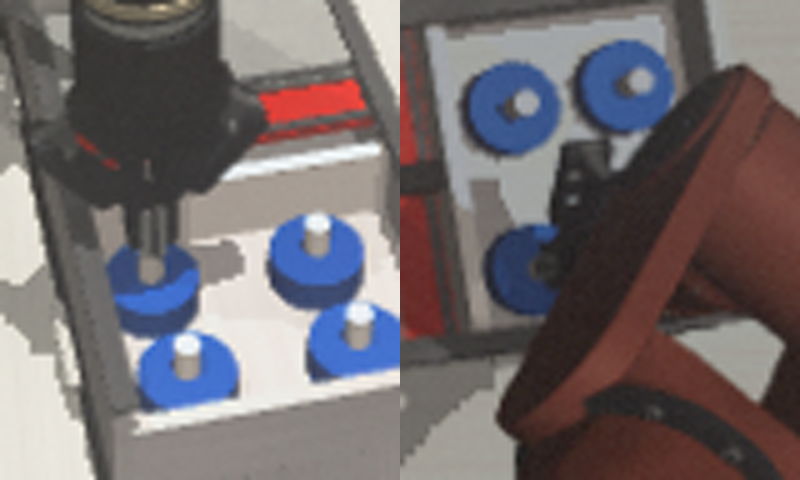

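```bash
python3 - <<'E'
from h import *
s=load('side3')
for z in(.2616,.2643,.28,.29):print(z,proj(s,[[.467,-.3184,z]])[0])
a=cv2.imread('pics/side3.png');b=cv2.imread('pics/side4.png')
r=lambda im,x,y,w,h,W,H:cv2.resize(im[y:y+h,x:x+w],(W,H),interpolation=cv2.INTER_LANCZOS4)
B=r(b,230,262,32,38,400,475);B=np.clip(B*1.8,0,255).astype(np.uint8)
cv2.imwrite('pics/c7.png',np.hstack([r(a,230,205,32,38,400,475),B]))
E
```

```text
0.2616 [244.22338782 234.95262905]
0.2643 [244.20413436 234.10888312]
0.28 [244.09104417 229.15219864]
0.29 [244.01798694 225.94948059]
```

View pics/c7.png

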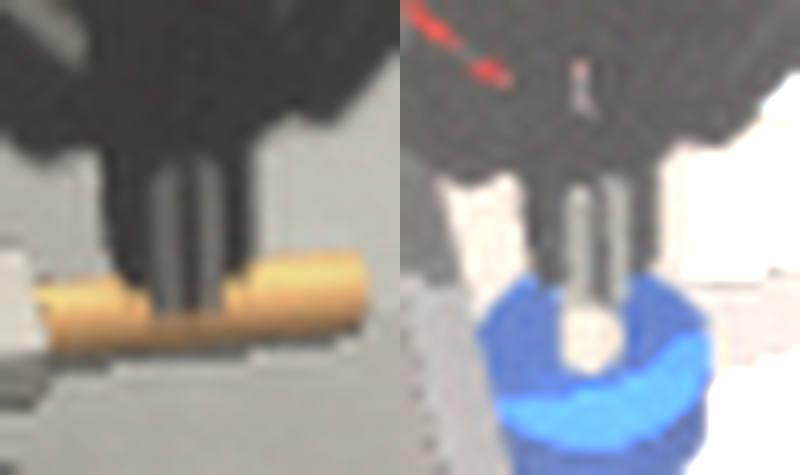

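The fingertips end on the knob's top (tip at crop row 300, knob rows 300–375). So the pad ends stand about 17 mm above the reported TCP when shut. I'll rise, reopen and go about 15 mm lower while watching the force.

```bash
python3 -c "
from h import *
import plant;print(plant.grip_point_offset if not callable(plant.grip_point_offset) else plant.grip_point_offset())"
```

```text
0.0187
```

>>> servo_tool(targets=[[[0,0,15],[0,0,0],0.3],[[0,0,15],[0,0,0],0.3],[[0,0,15],[0,0,0],0.3],[[0,0,0],[0,0,0],0.3],[[0,0,-8],[0,0,0],0.3],[[0,0,-12],[0,0,0],0.3],[[0,0,-12],[0,0,0],0.3]])

```text
t: 14.12
tool_pos: [0.4655, -0.3171, 0.0554]
orientation: [-0.001, 0.672, 0.74, -0.0]
force: [-0.6, 0.5, -0.0]
gripper_width: 0.0296
grasp_force: 0.0
```

>>> servo_tool(targets=[[[0,0,0],[0,0,0],1],[[0,0,0],[0,0,0],1],[[0,0,0],[0,0,0],1],[[0,0,0],[0,0,0],1],[[0,0,0],[0,0,0],1]])

```text
t: 14.75
tool_pos: [0.4661, -0.3176, 0.0565]
orientation: [0.0, 0.672, 0.74, 0.0]
force: [-0.5, 0.4, 0.1]
gripper_width: 0.0116
grasp_force: 39.0
```

>>> servo_tool(targets=[[[0,0,20],[0,0,0],1],[[0,0,70],[0,0,0],1],[[0,0,130],[0,0,0],1],[[-12,50,170],[0,0,0],1],[[-24,100,170],[0,0,0],1],[[-36,155,170],[0,0,0],1],[[-48,210,170],[0,0,0],1],[[-60,265,170],[0,0,0],1],[[-72,320,170],[0,0,0],1],[[-84,375,170],[0,0,0],1]])

```text
t: 16.0
tool_pos: [0.3817, 0.0591, 0.2279]
orientation: [0.001, 0.672, 0.74, 0.001]
force: [0.5, 0.7, -0.4]
gripper_width: 0.0119
grasp_force: 39.0
```

>>> servo_tool(targets=[[[-12,55,0],[0,0,0],1],[[-22,102,0],[0,0,0],1],[[-22,102,-60],[0,0,0],1],[[-22,102,-100],[0,0,0],1],[[-22,102,-140],[0,0,0],1],[[-22,102,-165],[0,0,0],1],[[-22,102,-165],[0,0,0],1],[[-22,102,-165],[0,0,0],1]])

```text
t: 17.0
tool_pos: [0.3614, 0.1599, 0.063]
orientation: [0.001, 0.672, 0.74, 0.001]
force: [0.6, 0.5, -0.3]
gripper_width: 0.0118
grasp_force: 39.1
```

>>> servo_tool(targets=[[[0,0,-12],[0,0,0],1],[[0,0,-26],[0,0,0],1],[[0,0,-26],[0,0,0],1],[[0,0,-26],[0,0,0],0.3],[[0,0,-26],[0,0,0],0.3],[[0,0,-26],[0,0,0],0.3],[[0,0,20],[0,0,0],0.3],[[0,0,80],[0,0,0],0.3],[[0,0,140],[0,0,0],0.3],[[0,0,165],[0,0,0],0.3]])

```text
t: 18.25
tool_pos: [0.3621, 0.1601, 0.231]
orientation: [0.002, 0.672, 0.74, 0.003]
force: [-0.2, 1.0, -1.0]
gripper_width: 0.0295
grasp_force: 0.0
```

```bash
cat >> h.py <<'E'
def pucks(c,z=.067):
    hsv=cv2.cvtColor(c['pixels'],cv2.COLOR_RGB2HSV)
    m=cv2.inRange(hsv,(105,130,60),(125,255,255)); m[:130]=0
    n,l,st,ce=cv2.connectedComponentsWithStats(m); out=[]
    for i in range(1,n):
        if st[i,4]>60:
            k=cv2.minEnclosingCircle(np.argwhere(l==i)[:,::-1].astype(np.float32))
            P=atz(c,[k[0]],z)[0]; out.append((int(st[i,4]),np.round(k[0],1),round(k[1],1),P.round(4)[:2]))
    return out
E
python3 - <<'E'
from h import *
print(get_state()['tool_pos'])
for o in pucks(load('top2')):print(o)
c=cap('top','top5')
for o in pucks(c):print(o)
E
```

```text
[0.36214672 0.16007031 0.23104407]
(190, array([420. , 181.5]), 8.9, array([ 0.5705, -0.3756]))
(190, array([397., 186.]), 8.6, array([ 0.5594, -0.3081]))
(195, array([424.9, 213.7]), 8.9, array([ 0.4776, -0.383 ]))
(190, array([401.9, 218.4]), 8.9, array([ 0.4663, -0.3161]))
(188, array([420. , 181.5]), 8.9, array([ 0.5705, -0.3756]))
(191, array([397., 186.]), 8.6, array([ 0.5594, -0.3081]))
(197, array([425.1, 213.5]), 9.0, array([ 0.4781, -0.3835]))
```

>>> servo_tool(targets=[[[12,-56,10],[0,0,0],0.3],[[24,-112,10],[0,0,0],0.3],[[36,-168,10],[0,0,0],0.3],[[48,-224,10],[0,0,0],0.3],[[60,-280,10],[0,0,0],0.3],[[72,-336,10],[0,0,0],0.3],[[84,-392,10],[0,0,0],0.3],[[96,-448,10],[0,0,0],0.3],[[108,-504,0],[0,0,0],0.3],[[117,-544,-30],[0,0,0],0.3]])

```text
t: 19.55
tool_pos: [0.4779, -0.3879, 0.1967]
orientation: [0.002, 0.673, 0.74, -0.0]
force: [1.2, 0.1, 0.2]
gripper_width: 0.0298
grasp_force: 0.0
```

>>> servo_tool(targets=[[[0,0,-40],[0,0,0],0.3],[[0,0,-70],[0,0,0],0.3],[[0,0,-80],[0,0,0],0.3],[[0,0,-80],[0,0,0],0.3]])

```text
t: 20.05
tool_pos: [0.4765, -0.3839, 0.1153]
orientation: [-0.001, 0.672, 0.74, 0.0]
force: [0.5, -0.5, 0.5]
gripper_width: 0.0298
grasp_force: 0.0
```

>>> servo_tool(targets=[[[1,0,-35],[0,0,0],0.3],[[1,0,-55],[0,0,0],0.3],[[1,0,-62],[0,0,0],0.3],[[1,0,-62],[0,0,0],0.3],[[1,0,-62],[0,0,0],0.3],[[1,0,-62],[0,0,0],1],[[1,0,-62],[0,0,0],1],[[1,0,-62],[0,0,0],1],[[1,0,-62],[0,0,0],1],[[1,0,-62],[0,0,0],1]])

```text
t: 21.3
tool_pos: [0.4788, -0.3853, 0.0556]
orientation: [0.001, 0.672, 0.74, -0.0]
force: [-0.8, 1.2, 5.3]
gripper_width: 0.0117
grasp_force: 39.3
```

>>> servo_tool(targets=[[[0,0,20],[0,0,0],1],[[0,0,70],[0,0,0],1],[[0,0,130],[0,0,0],1],[[-10,55,175],[0,0,0],1],[[-20,112,175],[0,0,0],1],[[-30,170,175],[0,0,0],1],[[-40,228,175],[0,0,0],1],[[-50,286,175],[0,0,0],1],[[-60,344,175],[0,0,0],1],[[-71,402,175],[0,0,0],1]])

```text
t: 22.55
tool_pos: [0.4062, 0.0193, 0.2299]
orientation: [0.0, 0.672, 0.74, 0.0]
force: [1.4, 0.5, -0.6]
gripper_width: 0.0114
grasp_force: 39.0
```

>>> servo_tool(targets=[[[-11,60,0],[0,0,0],1],[[-22,120,0],[0,0,0],1],[[-33,180,0],[0,0,0],1],[[-47,235,0],[0,0,0],1],[[-47,252,-20],[0,0,0],1],[[-47,252,-70],[0,0,0],1],[[-47,252,-120],[0,0,0],1],[[-47,252,-150],[0,0,0],1],[[-47,252,-165],[0,0,0],1],[[-47,252,-165],[0,0,0],1]])

```text
t: 23.8
tool_pos: [0.3595, 0.2692, 0.064]
orientation: [-0.0, 0.672, 0.74, -0.001]
force: [-1.0, -1.5, 1.5]
gripper_width: 0.0114
grasp_force: 39.1
```

>>> servo_tool(targets=[[[0,0,-12],[0,0,0],1],[[0,0,-27],[0,0,0],1],[[0,0,-27],[0,0,0],1],[[0,0,-27],[0,0,0],0.3],[[0,0,-27],[0,0,0],0.3],[[0,0,-27],[0,0,0],0.3],[[0,0,20],[0,0,0],0.3],[[0,0,80],[0,0,0],0.3],[[0,0,140],[0,0,0],0.3],[[0,0,165],[0,0,0],0.3]])

```text
t: 25.05
tool_pos: [0.3621, 0.2707, 0.2344]
orientation: [0.001, 0.672, 0.74, 0.004]
force: [0.5, 0.3, -0.3]
gripper_width: 0.03
grasp_force: 0.0
```

```bash
python3 - <<'E'
from h import *
print(get_state()['tool_pos'])
c=cap('top','top6')
for o in pucks(c):print(o)
E
```

```text
[0.36213261 0.27071688 0.23442733]
(188, array([420. , 181.5]), 8.9, array([ 0.5705, -0.3756]))
(188, array([397., 186.]), 8.6, array([ 0.5594, -0.3081]))
(206, array([235. , 259.6]), 8.9, array([0.3642, 0.1605]))
(219, array([199.5, 260.5]), 9.2, array([0.364, 0.261]))
```

>>> servo_tool(targets=[[[18,-56,10],[0,0,0],0.3],[[36,-112,10],[0,0,0],0.3],[[54,-168,10],[0,0,0],0.3],[[72,-224,10],[0,0,0],0.3],[[90,-280,10],[0,0,0],0.3],[[108,-336,10],[0,0,0],0.3],[[126,-392,10],[0,0,0],0.3],[[144,-448,10],[0,0,0],0.3],[[162,-504,0],[0,0,0],0.3],[[180,-560,-10],[0,0,0],0.3]])

```text
t: 26.35
tool_pos: [0.54, -0.2922, 0.2179]
orientation: [-0.0, 0.672, 0.74, 0.0]
force: [0.5, 0.7, 0.2]
gripper_width: 0.0297
grasp_force: 0.0
```

>>> servo_tool(targets=[[[15,-45,0],[0,0,0],0.3],[[29,-85,-30],[0,0,0],0.3],[[29,-85,-80],[0,0,0],0.3],[[29,-85,-100],[0,0,0],0.3],[[29,-85,-100],[0,0,0],0.3],[[29,-85,-100],[0,0,0],0.3]])

```text
t: 27.1
tool_pos: [0.5702, -0.3758, 0.1215]
orientation: [0.002, 0.672, 0.741, 0.0]
force: [-0.4, -0.0, 1.1]
gripper_width: 0.0303
grasp_force: 0.0
```

>>> servo_tool(targets=[[[-1,0,-35],[0,0,0],0.3],[[-1,0,-55],[0,0,0],0.3],[[-1,0,-65],[0,0,0],0.3],[[-1,0,-65],[0,0,0],0.3],[[-1,0,-65],[0,0,0],0.3],[[-1,0,-65],[0,0,0],1],[[-1,0,-65],[0,0,0],1],[[-1,0,-65],[0,0,0],1],[[-1,0,-65],[0,0,0],1],[[-1,0,-65],[0,0,0],1]])

```text
t: 28.35
tool_pos: [0.5689, -0.3762, 0.0556]
orientation: [0.001, 0.672, 0.74, 0.0]
force: [0.6, 0.7, 5.2]
gripper_width: 0.0115
grasp_force: 39.4
```

>>> servo_tool(targets=[[[0,0,20],[0,0,0],1],[[0,0,70],[0,0,0],1],[[0,0,130],[0,0,0],1],[[-10,55,175],[0,0,0],1],[[-20,112,175],[0,0,0],1],[[-30,170,175],[0,0,0],1],[[-40,228,175],[0,0,0],1],[[-50,286,175],[0,0,0],1],[[-60,344,175],[0,0,0],1],[[-71,402,175],[0,0,0],1]])

```text
t: 29.6
tool_pos: [0.4957, 0.0283, 0.2295]
orientation: [-0.0, 0.672, 0.74, -0.0]
force: [-0.3, 0.3, -0.7]
gripper_width: 0.0116
grasp_force: 39.1
```

>>> servo_tool(targets=[[[-11,60,0],[0,0,0],1],[[-22,115,0],[0,0,0],1],[[-28,133,-20],[0,0,0],1],[[-28,133,-70],[0,0,0],1],[[-28,133,-120],[0,0,0],1],[[-28,133,-150],[0,0,0],1],[[-28,133,-165],[0,0,0],1],[[-28,133,-165],[0,0,0],1]])

```text
t: 30.6
tool_pos: [0.4682, 0.1593, 0.0637]
orientation: [-0.001, 0.672, 0.74, -0.001]
force: [-0.5, 0.6, -1.4]
gripper_width: 0.0116
grasp_force: 39.1
```

>>> servo_tool(targets=[[[0,0,-12],[0,0,0],1],[[0,0,-27],[0,0,0],1],[[0,0,-27],[0,0,0],1],[[0,0,-27],[0,0,0],0.3],[[0,0,-27],[0,0,0],0.3],[[0,0,-27],[0,0,0],0.3],[[0,0,20],[0,0,0],0.3],[[0,0,80],[0,0,0],0.3],[[0,0,140],[0,0,0],0.3],[[0,0,165],[0,0,0],0.3]])

```text
t: 31.85
tool_pos: [0.4715, 0.16, 0.2347]
orientation: [0.003, 0.672, 0.74, 0.003]
force: [-0.5, 0.8, -0.7]
gripper_width: 0.03
grasp_force: 0.0
```

```bash
python3 - <<'E'
from h import *
print(get_state()['tool_pos'])
c=cap('top','top7')
for o in pucks(c):print(o)
E
```

```text
[0.47149713 0.16001275 0.23466482]
(181, array([397., 186.]), 8.6, array([ 0.5594, -0.3081]))
(204, array([235.2, 259.5]), 9.0, array([0.3643, 0.1598]))
(121, array([200.4, 260.4]), 8.7, array([0.3642, 0.2585]))
```

>>> servo_tool(targets=[[[11,-58,10],[0,0,0],0.3],[[22,-116,10],[0,0,0],0.3],[[33,-174,10],[0,0,0],0.3],[[44,-232,10],[0,0,0],0.3],[[55,-290,10],[0,0,0],0.3],[[66,-348,10],[0,0,0],0.3],[[77,-406,0],[0,0,0],0.3],[[90,-468,-40],[0,0,0],0.3],[[90,-468,-90],[0,0,0],0.3],[[90,-468,-110],[0,0,0],0.3]])

```text
t: 33.15
tool_pos: [0.5554, -0.3072, 0.1134]
orientation: [-0.005, 0.673, 0.74, -0.001]
force: [-0.7, 0.5, -0.9]
gripper_width: 0.0299
grasp_force: 0.0
```

>>> servo_tool(targets=[[[0,0,0],[0,0,0],0.3],[[0,0,0],[0,0,0],0.3]])

```text
t: 33.4
tool_pos: [0.5605, -0.3084, 0.1217]
orientation: [0.002, 0.672, 0.741, 0.0]
force: [0.7, -0.4, 0.0]
gripper_width: 0.0296
grasp_force: 0.0
```

>>> servo_tool(targets=[[[-1,-1,-35],[0,0,0],0.3],[[-1,-1,-55],[0,0,0],0.3],[[-1,-1,-65],[0,0,0],0.3],[[-1,-1,-65],[0,0,0],0.3],[[-1,-1,-65],[0,0,0],0.3],[[-1,-1,-65],[0,0,0],1],[[-1,-1,-65],[0,0,0],1],[[-1,-1,-65],[0,0,0],1],[[-1,-1,-65],[0,0,0],1],[[-1,-1,-65],[0,0,0],1]])

```text
t: 34.65
tool_pos: [0.5589, -0.3101, 0.0556]
orientation: [0.001, 0.672, 0.74, 0.0]
force: [0.6, 0.6, 5.6]
gripper_width: 0.0119
grasp_force: 39.3
```

Target is (0.47, 0.269).

>>> servo_tool(targets=[[[0,0,20],[0,0,0],1],[[0,0,70],[0,0,0],1],[[0,0,130],[0,0,0],1],[[-8,55,175],[0,0,0],1],[[-16,112,175],[0,0,0],1],[[-24,170,175],[0,0,0],1],[[-32,228,175],[0,0,0],1],[[-40,286,175],[0,0,0],1],[[-49,344,175],[0,0,0],1],[[-58,402,175],[0,0,0],1]])

```text
t: 35.9
tool_pos: [0.499, 0.0942, 0.2298]
orientation: [0.0, 0.672, 0.74, 0.0]
force: [0.2, -0.1, 0.1]
gripper_width: 0.0112
grasp_force: 39.1
```

>>> servo_tool(targets=[[[-9,60,0],[0,0,0],1],[[-20,118,0],[0,0,0],1],[[-31,170,0],[0,0,0],1],[[-31,177,-50],[0,0,0],1],[[-31,177,-100],[0,0,0],1],[[-31,177,-145],[0,0,0],1],[[-31,177,-165],[0,0,0],1],[[-31,177,-165],[0,0,0],1]])

```text
t: 36.9
tool_pos: [0.4666, 0.2685, 0.0623]
orientation: [-0.001, 0.672, 0.74, -0.003]
force: [-0.3, -0.1, -0.7]
gripper_width: 0.011
grasp_force: 39.1
```

>>> servo_tool(targets=[[[0,0,-12],[0,0,0],1],[[0,0,-27],[0,0,0],1],[[0,0,-27],[0,0,0],1],[[0,0,-27],[0,0,0],0.3],[[0,0,-27],[0,0,0],0.3],[[0,0,-27],[0,0,0],0.3],[[0,0,20],[0,0,0],0.3],[[0,0,80],[0,0,0],0.3],[[0,0,140],[0,0,0],0.3],[[0,0,165],[0,0,0],0.3]])

```text
t: 38.15
tool_pos: [0.4714, 0.2706, 0.2349]
orientation: [0.002, 0.672, 0.74, 0.004]
force: [-0.1, 0.4, 0.3]
gripper_width: 0.0298
grasp_force: 0.0
```

>>> servo_tool(targets=[[[-10,-60,20],[0,0,0],0],[[-20,-120,20],[0,0,0],0],[[-30,-180,20],[0,0,0],0],[[-40,-240,20],[0,0,0],0],[[-40,-290,20],[0,0,0],0],[[-40,-290,20],[0,0,0],0]])

```text
t: 38.9
tool_pos: [0.4289, -0.0234, 0.2498]
orientation: [0.001, 0.674, 0.738, 0.0]
force: [1.2, 0.1, 0.5]
gripper_width: 0.0428
grasp_force: 0.0
```

```bash
python3 - <<'E'
from h import *
print(get_state()['tool_pos'])
c=cap('top','top8');s=cap('side','side8')
for o in pucks(c,.035):print(o)
r=lambda im,x,y,w,h,W,H:cv2.resize(im[y:y+h,x:x+w],(W,H),interpolation=cv2.INTER_LANCZOS4)
b=cv2.imread('pics/top8.png');a=cv2.imread('pics/side8.png')
cv2.imwrite('pics/c8.png',np.hstack([np.vstack([r(b,170,195,92,92,400,400)]),r(b,125,178,46,46,400,400)]))
cv2.imwrite('pics/c8b.png',r(a,228,130,40,50,400,500))
E
```

```text
[ 0.42892689 -0.02337827  0.24980029]
(198, array([199.3, 224.5]), 8.7, array([0.4671, 0.2658]))
(184, array([233.9, 224.2]), 8.5, array([0.4653, 0.1642]))
(213, array([235.2, 259.4]), 9.0, array([0.3635, 0.1625]))
(221, array([199.8, 260.4]), 9.0, array([0.3631, 0.2655]))
```

View pics/c8.png

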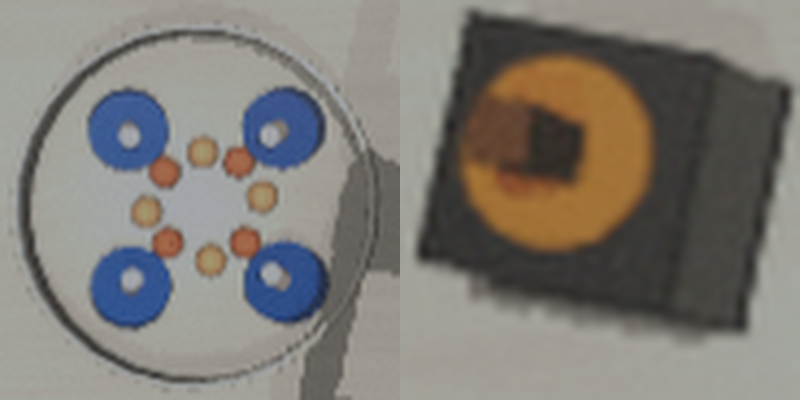

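Top crop: all four pucks lie in the pot around the bead ring. The stirrer's grip top is at crop (498,130), its collar at (557,152) and the stand plate centre at (569,158).

```bash
python3 - <<'E'
from h import *
t=load('top8');k=46/400
f=lambda X,Y:(125+(X-400)*k-.45,178+Y*k-.45)
print('grip',atz(t,[f(498,130)],.163),'collar',atz(t,[f(557,152)],.103),'stand',atz(t,[f(569,158)],.097))
P=atz(t,[f(470,10),f(713,55),f(675,310),f(417,258)],.097);print(P)
for i,j in((0,1),(3,2),(0,3),(1,2)):
    d=P[i]-P[j];print(np.degrees(np.arctan2(d[1],d[0])),np.linalg.norm(d))
G=atz(t,[f(482,95),f(533,103),f(523,165),f(464,155)],.163);print(G)
for i,j in((0,1),(3,2),(0,3),(1,2)):
    d=G[i]-G[j];print(np.degrees(np.arctan2(d[1],d[0])),np.linalg.norm(d))
E
```

```text
grip [[0.55045429 0.41407443 0.163     ]] collar [[0.55053856 0.41383438 0.103     ]] stand [[0.54920508 0.41168501 0.097     ]]
[[0.59881282 0.44491294 0.097     ]
 [0.58149142 0.36442423 0.097     ]
 [0.4988901  0.37670801 0.097     ]
 [0.51803095 0.46161704 0.097     ]]
77.85501261093887 0.08233142933810718
77.29629294453022 0.08703973817600497
-11.682977131347288 0.0824908381476078
-8.45855738815177 0.0835097027597237
[[0.56143628 0.41918157 0.163     ]
 [0.55847873 0.40321637 0.163     ]
 [0.53942293 0.40618144 0.163     ]
 [0.54304308 0.42462661 0.163     ]]
79.50495729382178 0.016236828182316813
78.89596690195405 0.018797068589517376
-16.490628019635245 0.019182239717293537
-8.844257594688035 0.01928510383117993
```

>>> servo_tool(targets=[[[10,50,0],[0,0,-9],-1],[[25,110,0],[0,0,-17],-1],[[42,170,0],[0,0,-17],-1],[[59,230,0],[0,0,-17],-1],[[76,290,0],[0,0,-17],-1],[[93,345,0],[0,0,-17],-1],[[110,400,0],[0,0,-17],-1],[[121,438,0],[0,0,-17],-1],[[121,438,0],[0,0,-17],-1],[[121,438,0],[0,0,-17],-1]])

```text
t: 40.25
tool_pos: [0.5486, 0.4184, 0.2487]
orientation: [0.0, 0.773, 0.634, -0.001]
force: [0.3, 0.5, -0.0]
gripper_width: 0.0851
grasp_force: 0.0
```

>>> servo_tool(targets=[[[2,-4,0],[0,0,0],-1],[[2,-4,-40],[0,0,0],-1],[[2,-4,-80],[0,0,0],-1],[[2,-4,-120],[0,0,0],-1],[[2,-4,-150],[0,0,0],-1],[[2,-4,-150],[0,0,0],-1],[[2,-4,-150],[0,0,0],-1]])

```text
t: 41.12
tool_pos: [0.5531, 0.4133, 0.1012]
orientation: [0.0, 0.774, 0.633, 0.001]
force: [0.2, -0.6, 0.1]
gripper_width: 0.0857
grasp_force: 0.0
```

>>> servo_tool(targets=[[[0,0,0],[0,0,0],1],[[0,0,0],[0,0,0],1],[[0,0,0],[0,0,0],1],[[0,0,0],[0,0,0],1],[[0,0,0],[0,0,0],1],[[0,0,0],[0,0,0],1],[[0,0,0],[0,0,0],1]], grip_force=80)

```text
t: 42.0
tool_pos: [0.5524, 0.4139, 0.1]
orientation: [0.0, 0.774, 0.633, 0.001]
force: [-0.5, 1.0, 3.9]
gripper_width: 0.0189
grasp_force: 78.3
```

>>> servo_tool(targets=[[[0,0,20],[0,0,0],1],[[0,0,60],[0,0,0],1],[[0,0,105],[0,0,0],1],[[0,0,150],[0,0,0],1],[[-20,-30,150],[0,0,0],1],[[-54,-80,150],[0,0,0],1],[[-88,-130,150],[0,0,0],1],[[-122,-180,150],[0,0,0],1],[[-137,-200,150],[0,0,0],1],[[-137,-200,150],[0,0,0],1]])

```text
t: 43.25
tool_pos: [0.4139, 0.2123, 0.2496]
orientation: [0.0, 0.775, 0.632, 0.0]
force: [-0.3, 0.4, -0.9]
gripper_width: 0.0192
grasp_force: 78.3
```

```bash
python3 - <<'E'
from h import *
c=cap('top','top9');s=cap('side','side9')
r=lambda im,x,y,w,h,W,H:cv2.resize(im[y:y+h,x:x+w],(W,H),interpolation=cv2.INTER_LANCZOS4)
b=cv2.imread('pics/top9.png');a=cv2.imread('pics/side9.png')
cv2.imwrite('pics/c9.png',np.hstack([r(a,165,110,110,110,500,500)]))
p=get_state()['tool_pos'];print(p)
print(proj(s,[[p[0],p[1],p[2]-.088],[.415,.214,.07]]), [(x-165)*500/110 for x in proj(s,[[p[0],p[1],p[2]-.088]])[0][:1]])
E
```

```text
[0.41540977 0.21380149 0.24995228]
[[215.31157828 164.39084391]
 [216.57791009 185.36635487]] [np.float64(228.68899217848917)]
```

View pics/c9.png

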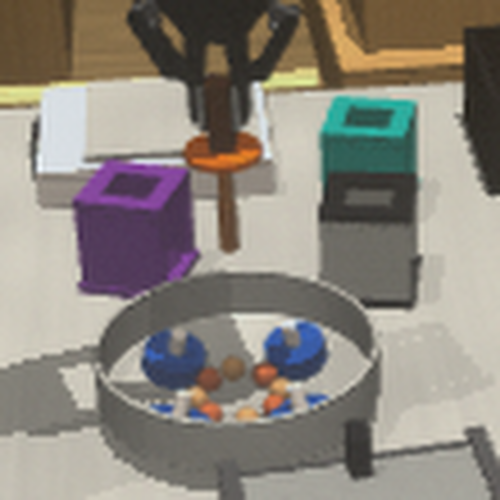

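The stirrer's tip is at crop (230,248), as predicted, and hangs upright over the pot centre. Lower it and move to the -x side.

>>> servo_tool(targets=[[[0,0,-50],[0,0,0],1],[[0,0,-95],[0,0,0],1],[[0,0,-130],[0,0,0],1],[[0,0,-144],[0,0,0],1],[[0,0,-144],[0,0,0],1],[[-10,0,-144],[0,0,0],1],[[-20,0,-144],[0,0,0],1],[[-32,0,-144],[0,0,0],1],[[-45,0,-144],[0,0,0],1],[[-45,0,-144],[0,0,0],1]])

```text
t: 44.6
tool_pos: [0.3697, 0.2137, 0.1058]
orientation: [0.0, 0.774, 0.633, 0.001]
force: [0.7, 0.1, -1.8]
gripper_width: 0.019
grasp_force: 78.6
```

>>> servo_tool(targets=[[[2,-14,0],[0,0,0],1],[[9,-26,0],[0,0,0],1],[[19,-36,0],[0,0,0],1],[[31,-43,0],[0,0,0],1],[[45,-45,0],[0,0,0],1],[[59,-43,0],[0,0,0],1],[[71,-36,0],[0,0,0],1],[[81,-26,0],[0,0,0],1],[[88,-14,0],[0,0,0],1],[[90,0,0],[0,0,0],1]])

```text
t: 45.85
tool_pos: [0.4606, 0.2147, 0.1054]
orientation: [0.0, 0.774, 0.633, 0.0]
force: [0.5, -0.1, -0.3]
gripper_width: 0.0196
grasp_force: 78.7
```

>>> servo_tool(targets=[[[-2,14,0],[0,0,0],1],[[-9,26,0],[0,0,0],1],[[-19,36,0],[0,0,0],1],[[-31,43,0],[0,0,0],1],[[-45,45,0],[0,0,0],1],[[-59,43,0],[0,0,0],1],[[-71,36,0],[0,0,0],1],[[-81,26,0],[0,0,0],1],[[-88,14,0],[0,0,0],1],[[-90,0,0],[0,0,0],1]])

```text
t: 47.1
tool_pos: [0.3695, 0.2124, 0.1053]
orientation: [0.0, 0.774, 0.633, -0.0]
force: [0.4, -0.7, -0.6]
gripper_width: 0.0195
grasp_force: 78.7
```

>>> servo_tool(targets=[[[2,-14,0],[0,0,0],1],[[9,-26,0],[0,0,0],1],[[19,-36,0],[0,0,0],1],[[31,-43,0],[0,0,0],1],[[45,-45,0],[0,0,0],1],[[59,-43,0],[0,0,0],1],[[71,-36,0],[0,0,0],1],[[81,-26,0],[0,0,0],1],[[88,-14,0],[0,0,0],1],[[90,0,0],[0,0,0],1]])

```text
t: 48.35
tool_pos: [0.461, 0.2144, 0.1055]
orientation: [0.001, 0.774, 0.633, 0.0]
force: [0.3, 0.5, -1.4]
gripper_width: 0.0189
grasp_force: 78.8
```

>>> servo_tool(targets=[[[-2,14,0],[0,0,0],1],[[-9,26,0],[0,0,0],1],[[-19,36,0],[0,0,0],1],[[-31,43,0],[0,0,0],1],[[-45,45,0],[0,0,0],1],[[-59,43,0],[0,0,0],1],[[-71,36,0],[0,0,0],1],[[-81,26,0],[0,0,0],1],[[-88,14,0],[0,0,0],1],[[-90,0,0],[0,0,0],1]])

```text
t: 49.6
tool_pos: [0.3694, 0.2124, 0.1052]
orientation: [0.0, 0.774, 0.633, -0.0]
force: [0.7, 0.8, -0.7]
gripper_width: 0.0193
grasp_force: 78.8
```

>>> servo_tool(targets=[[[2,-14,0],[0,0,0],1],[[9,-26,0],[0,0,0],1],[[19,-36,0],[0,0,0],1],[[31,-43,0],[0,0,0],1],[[45,-45,0],[0,0,0],1],[[59,-43,0],[0,0,0],1],[[71,-36,0],[0,0,0],1],[[81,-26,0],[0,0,0],1],[[88,-14,0],[0,0,0],1],[[90,0,0],[0,0,0],1]])

```text
t: 50.85
tool_pos: [0.4611, 0.2147, 0.1056]
orientation: [0.0, 0.774, 0.633, 0.001]
force: [0.1, 0.4, -0.1]
gripper_width: 0.019
grasp_force: 78.9
```

>>> servo_tool(targets=[[[-2,14,0],[0,0,0],1],[[-9,26,0],[0,0,0],1],[[-19,36,0],[0,0,0],1],[[-31,43,0],[0,0,0],1],[[-45,45,0],[0,0,0],1],[[-59,43,0],[0,0,0],1],[[-71,36,0],[0,0,0],1],[[-81,26,0],[0,0,0],1],[[-88,14,0],[0,0,0],1],[[-90,0,0],[0,0,0],1]])

```text
t: 52.1
tool_pos: [0.3696, 0.2124, 0.1053]
orientation: [0.0, 0.774, 0.633, 0.0]
force: [0.5, 0.8, -0.5]
gripper_width: 0.019
grasp_force: 78.9
```

>>> servo_tool(targets=[[[2,-14,0],[0,0,0],1],[[9,-26,0],[0,0,0],1],[[19,-36,0],[0,0,0],1],[[31,-43,0],[0,0,0],1],[[45,-45,0],[0,0,0],1],[[59,-43,0],[0,0,0],1],[[71,-36,0],[0,0,0],1],[[81,-26,0],[0,0,0],1],[[88,-14,0],[0,0,0],1],[[90,0,0],[0,0,0],1]])

```text
t: 53.35
tool_pos: [0.4609, 0.2145, 0.1055]
orientation: [0.0, 0.774, 0.633, 0.0]
force: [-0.8, 1.1, -1.0]
gripper_width: 0.0191
grasp_force: 78.9
```

```bash
python3 - <<'E'
from h import *
c=cap('top','top10');s=cap('side','side10')
r=lambda im,x,y,w,h,W,H:cv2.resize(im[y:y+h,x:x+w],(W,H),interpolation=cv2.INTER_LANCZOS4)
b=cv2.imread('pics/top10.png');a=cv2.imread('pics/side10.png')
cv2.imwrite('pics/c10.png',np.hstack([r(a,165,130,100,100,400,400),r(b,170,195,92,92,400,400)]))
print(get_state()['tool_pos'])
E
```

```text
[0.46053404 0.21511237 0.10559617]
```

View pics/c10.png

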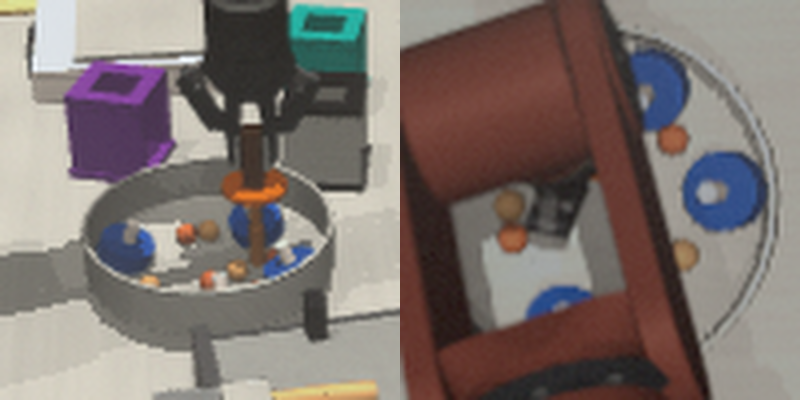

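The pot holds all pucks and beads, stirred through 3.5 turns. Now lift the stirrer and take it back to the stand.

>>> servo_tool(targets=[[[-8,0,10],[0,0,0],1],[[-8,0,50],[0,0,0],1],[[-8,0,100],[0,0,0],1],[[-8,0,146],[0,0,0],1],[[15,50,146],[0,0,0],1],[[40,100,146],[0,0,0],1],[[65,150,146],[0,0,0],1],[[91,198,146],[0,0,0],1],[[91,198,146],[0,0,0],1],[[91,198,146],[0,0,0],1]])

```text
t: 54.7
tool_pos: [0.5502, 0.4107, 0.2512]
orientation: [0.0, 0.774, 0.633, -0.001]
force: [0.2, -0.5, -1.9]
gripper_width: 0.0192
grasp_force: 78.9
```

>>> servo_tool(targets=[[[0,0,0],[0,0,0],1],[[0,0,0],[0,0,0],1]])

```text
t: 54.95
tool_pos: [0.5508, 0.4105, 0.2524]
orientation: [0.0, 0.775, 0.633, 0.001]
force: [-0.5, 0.4, -1.2]
gripper_width: 0.0191
grasp_force: 78.9
```

>>> servo_tool(targets=[[[1,2,0],[0,0,0],1],[[1,2,-40],[0,0,0],1],[[1,2,-75],[0,0,0],1],[[1,2,-105],[0,0,0],1],[[1,2,-130],[0,0,0],1],[[1,2,-145],[0,0,0],1],[[1,2,-150],[0,0,0],1],[[1,2,-150],[0,0,0],1]])

```text
t: 55.95
tool_pos: [0.5524, 0.4137, 0.1019]
orientation: [0.0, 0.774, 0.633, 0.0]
force: [0.3, 0.4, -1.0]
gripper_width: 0.0192
grasp_force: 79.1
```

>>> servo_tool(targets=[[[0,0,-2],[0,0,0],1],[[0,0,-2],[0,0,0],1],[[0,0,-2],[0,0,0],0.5],[[0,0,-2],[0,0,0],0],[[0,0,-2],[0,0,0],-1],[[0,0,-2],[0,0,0],-1],[[0,0,-2],[0,0,0],-1],[[0,0,30],[0,0,0],-1],[[0,0,90],[0,0,0],-1],[[0,0,150],[0,0,0],-1]])

```text
t: 57.2
tool_pos: [0.5515, 0.4132, 0.2521]
orientation: [-0.0, 0.774, 0.633, -0.001]
force: [0.3, 0.3, -0.1]
gripper_width: 0.0858
grasp_force: 0.0
```

>>> servo_tool(targets=[[[-12,-55,10],[0,0,9],-1],[[-24,-110,10],[0,0,17],-1],[[-36,-165,10],[0,0,17],-1],[[-48,-220,10],[0,0,17],-1],[[-60,-275,10],[0,0,17],-1],[[-65,-335,10],[0,0,17],-1],[[-60,-395,10],[0,0,17],-1],[[-55,-455,10],[0,0,17],-1],[[-50,-515,10],[0,0,17],-1],[[-45,-570,10],[0,0,17],-1]])

```text
t: 58.45
tool_pos: [0.5069, -0.1586, 0.2616]
orientation: [0.0, 0.672, 0.74, 0.0]
force: [0.9, -0.2, -0.2]
gripper_width: 0.0855
grasp_force: 0.0
```

>>> servo_tool(targets=[[[0,-30,0],[0,0,0],-1],[[4,-70,0],[0,0,0],-1],[[4,-70,0],[0,0,0],-1]])

```text
t: 58.82
tool_pos: [0.5108, -0.2289, 0.2612]
orientation: [0.0, 0.673, 0.739, -0.0]
force: [0.3, -0.1, -0.4]
gripper_width: 0.0855
grasp_force: 0.0
```

```bash
python3 - <<'E'
from h import *
c=cap('top','top11');s=cap('side','side11')
r=lambda im,x,y,w,h,W,H:cv2.resize(im[y:y+h,x:x+w],(W,H),interpolation=cv2.INTER_LANCZOS4)
b=cv2.imread('pics/top11.png');a=cv2.imread('pics/side11.png')
A=r(a,165,120,140,180,440,566);B=r(b,120,175,110,110,340,340)
cv2.imwrite('pics/c11.png',np.hstack([A,np.vstack([B,np.zeros((226,340,3),np.uint8)])]))
print(get_state()['tool_pos'])
E
```

```text
[ 0.51076399 -0.22631436  0.26110519]
```

View pics/c11.png

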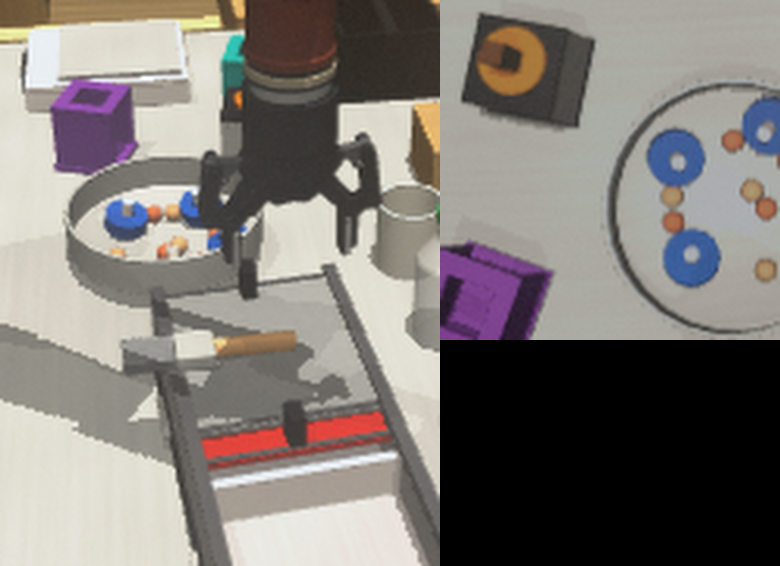

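The stirrer hangs in the black stand again, and the beads and pucks are in the pot. Next, grip the pull, which is at crop (294,425) in the side view.

>>> servo_tool(targets=[[[3,-8,-50],[0,0,0],-1],[[3,-8,-100],[0,0,0],-1],[[3,-8,-140],[0,0,0],-1],[[3,-8,-160],[0,0,0],-1],[[3,-8,-160],[0,0,0],-1],[[3,-8,-160],[0,0,0],1],[[3,-8,-160],[0,0,0],1],[[3,-8,-160],[0,0,0],1],[[3,-8,-160],[0,0,0],1],[[3,-8,-160],[0,0,0],1]], grip_force=30)

```text
t: 60.18
tool_pos: [0.5145, -0.2348, 0.1022]
orientation: [0.001, 0.672, 0.74, 0.0]
force: [-0.7, 1.2, 2.8]
gripper_width: 0.015
grasp_force: 31.9
```

>>> servo_tool(targets=[[[0,0,0],[0,0,0],1],[[0,0,0],[0,0,0],1]])

```text
t: 60.42
tool_pos: [0.5145, -0.2348, 0.1022]
orientation: [0.001, 0.672, 0.74, 0.0]
force: [-0.7, 0.6, 4.8]
gripper_width: 0.015
grasp_force: 32.1
```

>>> servo_tool(targets=[[[1,-12,0],[0,0,0],1],[[3,-30,0],[0,0,0],1],[[5,-50,0],[0,0,0],1],[[7,-70,0],[0,0,0],1],[[9,-90,0],[0,0,0],1],[[11,-110,0],[0,0,0],1],[[13,-130,0],[0,0,0],1],[[14,-147,0],[0,0,0],1],[[15,-160,0],[0,0,0],1],[[15,-160,0],[0,0,0],1]])

```text
t: 61.68
tool_pos: [0.53, -0.3964, 0.1022]
orientation: [0.002, 0.672, 0.74, -0.0]
force: [1.8, -1.8, 4.9]
gripper_width: 0.0149
grasp_force: 32.0
```

>>> servo_tool(targets=[[[0,-4,0],[0,0,0],1],[[1,-8,0],[0,0,0],1],[[1,-11,0],[0,0,0],1],[[1,-11,0],[0,0,0],1]])

```text
t: 62.18
tool_pos: [0.5307, -0.4049, 0.1022]
orientation: [0.0, 0.672, 0.74, 0.001]
force: [0.5, 1.8, 6.2]
gripper_width: 0.0151
grasp_force: 32.2
```

>>> servo_tool(targets=[[[0,-2,0],[0,0,0],1],[[0,-4,0],[0,0,0],1],[[0,-5,0],[0,0,0],1],[[0,-5,0],[0,0,0],1]])

```text
t: 62.68
tool_pos: [0.5307, -0.4048, 0.1021]
orientation: [-0.004, 0.672, 0.741, 0.003]
force: [0.2, 11.3, 11.2]
gripper_width: 0.0149
grasp_force: 32.8
```

>>> servo_tool(targets=[[[0,6,0],[0,0,0],1],[[0,6,0],[0,0,0],-1],[[0,6,0],[0,0,0],-1],[[0,6,0],[0,0,0],-1],[[0,6,0],[0,0,0],-1],[[0,6,60],[0,0,0],-1],[[0,6,120],[0,0,0],-1],[[-30,60,160],[0,0,0],-1],[[-60,115,160],[0,0,0],-1],[[-80,175,160],[0,0,0],-1]])

```text
t: 63.92
tool_pos: [0.4529, -0.2445, 0.2625]
orientation: [0.001, 0.673, 0.74, 0.0]
force: [0.4, 0.0, 0.1]
gripper_width: 0.0854
grasp_force: 0.0
```

>>> servo_tool(targets=[[[-20,60,0],[0,0,0],-1],[[-30,120,0],[0,0,0],-1],[[-30,180,0],[0,0,0],-1],[[-30,180,0],[0,0,0],-1],[[-30,180,0],[0,0,0],-1]])

```text
t: 64.55
tool_pos: [0.4236, -0.0654, 0.2614]
orientation: [0.0, 0.672, 0.741, -0.0]
force: [-0.5, -1.1, -0.2]
gripper_width: 0.0848
grasp_force: 0.0
```

```bash
python3 - <<'E'
from h import *
c=cap('top','top12');s=cap('side','side12')
p=[.5113,-.2137,.0961]
b=cv2.imread('pics/top12.png')
cv2.polylines(b,[proj(c,chest(p,[[a,-.193+d,.133] for a,d in((.008,.013),(.008,-.013),(-.008,-.013),(-.008,.013))])).astype(int)],True,(0,255,255),1)
cv2.imwrite('pics/c12.png',cv2.resize(b[80:300,60:460],(800,440),interpolation=cv2.INTER_CUBIC))
for o in pucks(c,.035):print(o)
print(get_state()['tool_pos'],get_state()['force'])
E
```

```text
(173, array([226.1, 215.8]), 8.5, array([0.4905, 0.1867]))
(197, array([196. , 225.5]), 8.7, array([0.4645, 0.2755]))
(183, array([243.7, 238.4]), 8.7, array([0.4233, 0.1366]))
(212, array([201.3, 258.1]), 8.9, array([0.3696, 0.261 ]))
[ 0.42364631 -0.06635244  0.26123784] [ 0.47583186 -0.35440129 -0.58001836]
```

View pics/c12.png

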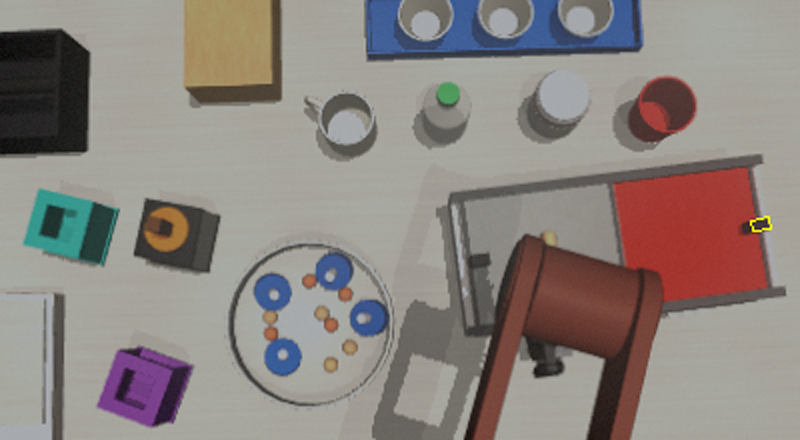

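The picture shows eight beads and four pucks in the pot, the stirrer hung, and the red pull at its closed mark (760,224). The bystanders are in place. I'm handing in.

```bash
python3 -c "
from plant import close_job; print(close_job())"
```

```text
the job is handed in; nothing more can be done
None
```

The job is handed in, with no verdict returned: the last picture shows all four pucks and eight beads in the pot (stirred about 3.5 turns), the stirrer hung in its stand, the red door slid shut to its stop, and the grey door and bystanders in place.

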